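Gauge the overload-stop depth of a load-cell housing

ROBOT

A 6-joint arm with a two-finger parallel gripper is mounted at the origin on the work surface. World frame = base frame: x ahead of the robot, y to its left, z up, the work surface at z = 0. Lengths are in mm, angles in rad, forces in N, time in s.
With the tool pointing down it reaches from about 300 to 875 mm from the base axis. Payload 4.2 kg.
Tool frame: the origin (TCP) lies midway between the tips of the shut fingers; the grasp point (between the pads) lies 19 mm behind it; z points along the fingers, y is the line along which they close (so a half turn about z gives the same grasp; the last joint's range is limited). The gripper opens to 85 mm and grips with 20 to 120 N. Pads are 22 mm wide; open, the fingers measure 114 mm over their backs; the gripper's body (76 mm by 85 mm) begins 54 mm behind the grasp point. The pads swing forward as they close: fully open they stand 13 mm farther back than shut.
Start: joints at [1.296, 0.32, 1.565, -0, 1.257, -0.02], TCP at [144.931, 556.45, 231.338] pointing down, gripper open.
Joint ranges: [-3.11, 3.11], [-0.84, 2.01], [0.21, 2.61], [-1.34, 4.49], [0.05, 2.63], [-2.56, 2.56]. Speed limits (rad/s): [2.57, 2.57, 3.14, 3.14, 3.14, 3.14].

INTERFACE

Orientations are given as a rotation vector (axis times angle).
In Python, from rig import get_obs, camera, finish_job, boxes_of gives the robot as it stands.
- The arm moves only by the tool servo_tool, never from a script. Its argument "rows" is a list of rows, each a list of 2 entries, a list of its own where there are three numbers: the shift along the world's x, y, z scaled (see below), then the turn, a rotation vector about the world's x, y, z scaled (see below). A call has 1 to 12 rows; each row shifts and turns the commanded pose from where the row before left it; what a row does not reach is not made up. The controller multiplies each number of a shift by 2.5 cm and each number of a turn by 0.1 rad. A row lasts 1/10 s, in which the tool goes at most 50 mm and 8.59 degrees, less where a joint would pass 70% of its speed; a pose out of reach is approached as far as the arm can. A call with a number of a shift or a turn outside -1 to 1 is refused whole. A call with a gripper value outside its range is refused whole. "hand" is the closure, from -1 (fully open) to 1 (shut), set as the call begins (left out, the last holds). The fingers move at their own pace and stop on an object; "newtons" is the grip in N (left out, the last holds). Time passes only in rows, so rows that do not move let the fingers close. It gives the time, the measured TCP pose, the force, the opening and the grip force at its end, in the units of the state.
- get_obs(): the state, without advancing time (a new reading comes with each control period).
- camera(name): name is "scene" or "top" or "wrist"; returns a dict with "color" (480x640x3 uint8, blue, green, red), "K" (3x3 intrinsics, pixels), "xyz" and "orientation" of the camera in the world. Camera axes: x right, y down, z forward; pixel columns grow to the right and rows downward; lengths in mm; the calibration is good to about 2 mm. The wrist camera is an equidistant fisheye: a pixel r from the principal point sees the ray r / f radians off the axis. A picture is of the moment at which its call begins. There is no depth.
- finish_job(): hands the job in; it is judged then, once.
Trained networks look in the newest picture that a camera, given by its name, has taken for a name from the list of things; names that differ only in an ending like _2 or _b are one class to them, and where a whole thing is asked for, a point or a joint stands for the part that bears it (a point fixed in the world has none). Each returns a list of dicts, best first, with "p" (0 to 1); they miss things now and then, are a little off and sometimes report something else, mostly with a low value. They report only what shows in the picture. A call takes as long as a camera call. They do not tell look-alikes from the thing itself.
- boxes_of(camera, name): "pixel" ([row, column] in pixels, amid what is visible of it).
The state is a dict: "time": time; "q": joint angles; "joint_velocities": joint speeds; "joint_efforts": joint torques, N m; "ee_pos": TCP position; "tcp_rot": TCP orientation; "force": force on the tool from outside, world axes, zero at the start; "torque": the same for the moment, N m; "opening": finger opening in mm; "grasp_force": force on a finger pad.
Only numpy, scipy, OpenCV 4.12 (cv2) and the standard library are available. Lean on these libraries where they do the work, as an engineer would, in place of code of your own. Each camera call takes 0.05 s, during which the arm holds its last target. There are 200 camera calls.

TASK

Take the depth gauge out of its wooden stand and push it upright down the bore of the blue load-cell housing, through the tight seal, until it bottoms out on the sprung stop and presses that fully down. Then let go of it and slide its orange collar down the rod until the collar lies flat on the housing's top face, and leave the gauge standing there bottomed and marked. Work by feel, never press harder than about 12 N on the housing, and leave the other things on the bench where they are.

Things in the scene. Friction and masses are not known exactly. Their poses are not given: they have to be found in the camera images.
- housing: blue load-cell housing, fixed to the bench: block 90 x 80 mm, 85 mm high, on a 130 x 80 x 12 mm foot (long along its x). Origin: centre of the underside, z up.
- mouth (a point): centre of the mouth of the round blind bore, in the housing's top face (85 mm above the bench), z up. Bore 14 mm wide, mouth chamfered 2.5 mm. A sprung rubber seal 14 mm down grips the rod: pushing it in takes about 3 to 6 N from there on and it does not sink by its own weight. A sprung stop sits 46 to 63 mm below the mouth (differs each time; only felt); 3 mm further the bottom is hard.
- stop_pad (a joint): travel of the sprung stop at the bottom of the bore, in m: 0 free, 0.003 pressed fully down (about 2 N needed); it springs back when the rod leaves it. The seal's grip is enough to hold the rod down on it.
- stand: wooden stand, fixed: 70 x 70 mm, 50 mm high, with a round hole 15 mm wide and 40 mm deep in its top centre in which the gauge stands. Origin: centre of the underside, z up.
- gauge: depth gauge, about 120 g: steel rod 12 mm in diameter, 116 mm long overall, its foot chamfered, with a black round grip head 20 mm in diameter over its top 30 mm. Stands upright in the stand. Origin: centre of the foot's end, z up the rod to the head.
- gauge_tip (a point): centre of the rod's foot end (same as the gauge's origin).
- gauge_head (a point): grip point on the head's axis, 11 mm below its top, 105 mm above the foot end.
- collar (a joint): how far the orange collar has been slid down the rod, in m (grows downwards, 0 just under the head, to 0.065). It stays where it is left; about 3 N of push slides it.
- collar_under (a point): centre of the underside of the orange collar: a disc 50 mm in diameter and 10 mm thick round the rod, 76 mm above the foot end when the joint reads 0.
- weight: bystander: brass test weight, 40 mm in diameter, 58 mm high, 0.5 kg. Origin: centre of the underside.
- screwdriver: bystander: screwdriver with a yellow handle lying on the bench.
- partsbin: bystander: open blue bin, 110 x 75 x 45 mm. Origin: centre of the underside.
Mind the look-alikes: they are no part of the job. What is meant by the gauge is not green, and is the smaller of those in its own colour.

How it is judged (in metres and radians):
On the way, in this order (a step that is already met when the one before it is completed fails the run):
1. the gauge is bottomed in the bore (stop pressed down at least 2 mm) with the collar still clear of the housing (value of joint stop_pad above 0.002 m and horizontal distance between gauge_tip and mouth below 0.004 m and z of collar_under in the frame of mouth above 0.004 m), for 0.2 s.
2. the collar is down on the housing's face with the gauge still bottomed (value of joint stop_pad above 0.0015 m and z of collar_under in the frame of mouth below 0.002 m), for 0.2 s.
At the end, for the whole second after the job is handed in: The gauge stands in the bore, upright within 3.4 degrees, its foot within 4 mm of the bore's axis and at rest, with the stop at the bottom still pressed down by more than 1.5 mm of its 3 mm; the collar's underside lies within 2 mm of the housing's top face; the gauge is released (all of step 2 and horizontal distance between gauge_tip and mouth below 0.004 m and angle between gauge's own z axis and vertical below 0.06 rad and linear speed of gauge below 0.01 m/s); the robot touches nothing.
It fails at once if the gauge or its collar pressed on the housing or its stop with more than 25 N in all (contact forces added up, some 6 N of it the seal's own squeeze) (contact force between gauge and housing above 25 N).
It fails at once if the robot pressed on the housing with more than 25 N (contact force between any of the fingers, the arm and housing above 25 N).
It fails at once if the test weight, screwdriver or parts bin moved by more than 20 mm (distance of any of weight, screwdriver, partsbin from where it was at the start of the episode above 0.02 m).
It also fails if it takes over 64 s, if anything falls off the work surface, if the arm or the gripper's body presses on something with over 40 N, if the wrist force passes 120 N, or if a joint passes its speed limit or range.

## Working session

There is one attempt and no reset: what is moved stays moved. The work goes in short steps, Python scripts to look and compute and a tool call to move; the robot and the scene stay as the last step left them, time stands still between calls to the robot, and variables do not carry over. Pictures are saved under pics/ and viewed, at most 10 in all, crops included, and the job is handed in when it is done.

Besides the shell and the picture viewer there is one more tool, called after "Emit:" by a JSON object that holds its "api" and its "payload". servo_tool: Moves the arm, as the interface text tells. Shifts and turns lie within -1 to 1; 1 stands for 2.5 cm of shift or 0.1 rad of turn. Its arguments: {"type":"object","properties":{"rows":{"type":"array"},"hand":{"type":"number"},"newtons":{"type":"number"}},"required":["rows"]}

```bash
ls; mkdir -p pics; cat > h.py <<'E'
import numpy as np, cv2
from scipy.spatial.transform import Rotation as R
from rig import get_obs, camera, finish_job, boxes_of
def ray(c,px,fish=False):
    K=c["K"];u=(px[1]-K[0][2])/K[0][0];v=(px[0]-K[1][2])/K[1][1]
    if fish:
        r=np.hypot(u,v);s=np.sin(r)/r if r>1e-9 else 1;d=np.array([u*s,v*s,np.cos(r)])
    else: d=np.array([u,v,1.])
    return R.from_rotvec(c["orientation"]).apply(d) if np.size(c["orientation"])==3 else np.array(c["orientation"])@d
def at_z(c,px,z,fish=False):
    d=ray(c,px,fish);p=np.array(c["xyz"]);return p+d*(z-p[2])/d[2]
def proj(c,P):
    K=np.array(c["K"]);q=R.from_rotvec(c["orientation"]).inv().apply(np.array(P,float)-np.array(c["xyz"]));a=K@q;return a[1]/a[2],a[0]/a[2]
E
python3 - <<'E'
from h import *
for n in ("scene","top"):
    c=camera(n);cv2.imwrite(f"pics/{n}0.png",c["color"]);print(n,c["xyz"],c["orientation"])
    for t,z in (("housing",85),("stand",50),("gauge",100),("collar",100),("weight",58),("screwdriver",10),("partsbin",45)):
        for b in boxes_of(n,t):print(t,np.round(b["pixel"]),round(b["p"],2),np.round(at_z(c,b["pixel"],z)))
print(get_obs())
E
```

```text
pics
scene [1031.54064835 -132.37678098  947.9302946 ] [-2.15270281 -1.52519053  0.4380243 ]
housing [309. 220.] 0.76 [ 598. -195.   85.]
gauge [270. 423.] 0.97 [661. 247. 100.]
gauge [243. 379.] 0.78 [564. 184. 100.]
gauge [208. 372.] 0.59 [468. 209. 100.]
collar [245. 373.] 0.68 [565. 170. 100.]
collar [270. 424.] 0.55 [662. 249. 100.]
collar [209. 371.] 0.53 [467. 205. 100.]
collar [262. 295.] 0.3 [548. -13. 100.]
weight [263. 296.] 0.81 [529.  -6.  58.]
screwdriver [387. 325.] 0.92 [807. -33.  10.]
partsbin [183. 406.] 0.9 [382. 352.  45.]
top [ 382.2239047    57.13070493 1121.60778818] [-2.14528231  2.15307222 -0.17760172]
housing [233. 453.] 0.78 [ 556. -192.   85.]
stand [244. 259.] 0.93 [542. 166.  50.]
gauge [232. 248.] 0.97 [556. 182. 100.]
gauge [293. 225.] 0.77 [447. 219. 100.]
gauge [176. 213.] 0.57 [659. 246. 100.]
collar [292. 228.] 0.89 [447. 214. 100.]
collar [240. 250.] 0.82 [542. 176. 100.]
collar [181. 214.] 0.65 [650. 245. 100.]
weight [260. 349.] 0.73 [509.  -2.  58.]
screwdriver [118. 366.] 0.86 [805. -43.  10.]
partsbin [340. 152.] 0.59 [364. 360.  45.]
{'time': 0.8, 'q': array([ 1.29598439e+00,  3.19579827e-01,  1.56450594e+00,  1.84799465e-06,
        1.25740922e+00, -2.00077786e-02]), 'joint_velocities': array([-0.00062498, -0.00097708, -0.00038036, -0.0006818 ,  0.00087593,
       -0.00046131]), 'joint_efforts': array([-1.02708895e-03, -4.15367210e+01, -2.34404773e+01, -1.69352602e-04,
        1.74713596e-04, -1.21786374e-05]), 'ee_pos': array([144.93699803, 556.44041966, 231.3472303 ]), 'tcp_rot': array([3.99162857e-01, 3.11611845e+00, 1.52158650e-04]), 'force': array([-0.19379705,  0.92324596,  0.27914753]), 'torque': array([0.01958301, 0.04029912, 0.01621773]), 'grasp_force': 0.0, 'opening': 85.43868967525793}
```

```bash
python3 - <<'E'
import cv2,numpy as np
a=cv2.imread("pics/scene0.png")[170:330,180:460];b=cv2.imread("pics/top0.png")[150:320,190:490]
a=cv2.resize(a,(560,300),interpolation=2);b=cv2.resize(b,(560,300),interpolation=2)
a=cv2.imread("pics/scene0.png")[170:320,200:460];b=cv2.imread("pics/top0.png")[150:310,190:490]
a=cv2.resize(a,(520,300),interpolation=2);b=cv2.resize(b,(562,300),interpolation=2)
o=np.zeros((600,600,3),np.uint8);o[:300,:520]=a;o[300:,:562]=b
cv2.imwrite("pics/c0.png",o)
E
```

```text
(no output)
```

View pics/c0.png

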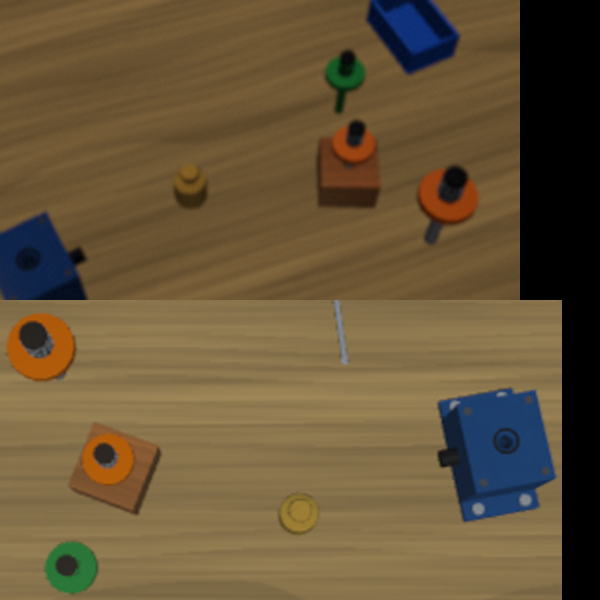

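View pics/top0.png

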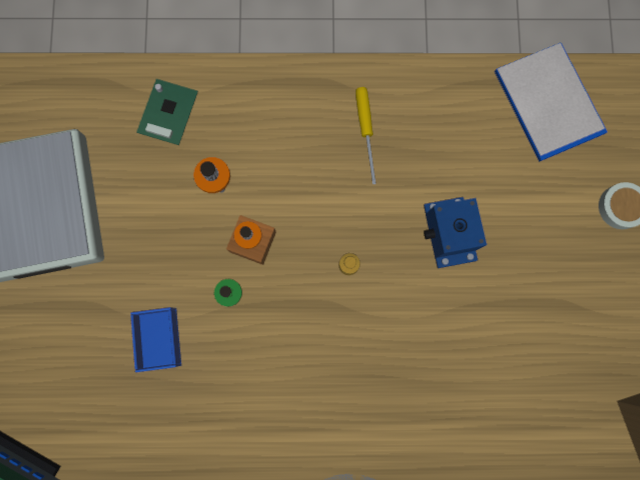

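The top view shows the wooden stand with the small orange gauge at pixel (row 233, col 246). The large orange look-alike is at (172, 210) and the green one at (293, 228). The housing bore is at (225, 460).

```bash
python3 - <<'E'
from h import *
ct=camera("top");cs=camera("scene")
print("bore top",at_z(ct,(224.7,460.1),85),"scene",at_z(cs,(299.5,214),85))
print("head top",at_z(ct,(232.7,245.5),126),"scene",at_z(cs,(170+128/2,378.5),126))
# stand outline, bore blob
g=cv2.cvtColor(ct["color"],cv2.COLOR_BGR2HSV)
def cen(c,r0,r1,c0,c1,f):
    s=c["color"][r0:r1,c0:c1].astype(int);m=f(s).astype(np.uint8)
    n,l,st,ce=cv2.connectedComponentsWithStats(m)
    k=1+np.argmax(st[1:,4]);return (ce[k][1]+r0,ce[k][0]+c0),st[k]
dark=lambda s:s.max(2)<70
orange=lambda s:(s[...,2]>170)&(s[...,0]<60)&(s[...,1]<130)
print(cen(ct,222,246,232,262,dark),cen(cs,220,255,360,400,dark))
for c,b,d in ((ct,(222,255,228,266),0),(cs,(220,260,355,400),0)):
    print(cen(c,*b,lambda s:(s[...,2]>1.6*s[...,1])&(s[...,2]>150)))
p,_=cen(ct,222,246,232,262,dark);print("head",at_z(ct,p,122))
p,_=cen(cs,220,255,360,400,dark);print("head",at_z(cs,p,115))
o=get_obs();print(R.from_rotvec(o["tcp_rot"]).as_matrix().round(3))
E
```

```text
bore top [ 571.03083279 -206.02090851   85.        ] scene [ 571.75857946 -203.00733637   85.        ]
head top [550.15055313 182.01354885 126.        ] scene [556.08447058 183.4866079  126.        ]
((np.float64(231.68604651162792), np.float64(245.37209302325581)), array([ 9,  5, 10, 11, 86], dtype=int32)) ((np.float64(235.9), np.float64(377.46666666666664)), array([14, 10,  9, 13, 90], dtype=int32))
((np.float64(235.04750593824227), np.float64(247.48693586698337)), array([  6,   0,  27,  26, 421], dtype=int32))
((np.float64(243.03809523809525), np.float64(375.64761904761906)), array([ 13,  15,  18,  14, 105], dtype=int32))
head [552.63393093 182.76893915 122.        ]
head [553.73150262 183.39836084 115.        ]
[[-0.968  0.252  0.   ]
 [ 0.252  0.968  0.   ]
 [ 0.     0.    -1.   ]]
```

Emit:
{"api": "servo_tool", "payload": {"rows": [[[0.96, -0.88, 0], [0, 0, 0]], [[0.96, -0.88, 0], [0, 0, 0]], [[0.96, -0.88, 0], [0, 0, 0]], [[0.96, -0.88, 0], [0, 0, 0]], [[0.96, -0.88, 0], [0, 0, 0]], [[0.96, -0.88, 0], [0, 0, 0]], [[0.96, -0.88, 0], [0, 0, 0]], [[0.96, -0.88, 0], [0, 0, 0]], [[0.96, -0.88, 0], [0, 0, 0]], [[0.96, -0.88, 0], [0, 0, 0]], [[0.96, -0.88, 0], [0, 0, 0]], [[0.96, -0.88, 0], [0, 0, 0]]], "hand": -1}}

```text
time: 2.1
ee_pos: [433.8, 291.4, 231.5]
tcp_rot: [0.399, 3.116, 0.001]
force: [0.3, -0.1, 0.4]
opening: 85.5
grasp_force: 0.0
```

Emit:
{"api": "servo_tool", "payload": {"rows": [[[0.96, -0.88, 0], [0, 0, 0]], [[0.96, -0.88, 0], [0, 0, 0]], [[0.96, -0.88, 0], [0, 0, 0]], [[0.96, -0.88, 0], [0, 0, 0]], [[0.94, -0.86, 0], [0, 0, 0]], [[0, 0, 0], [0, 0, 0]], [[0, 0, 0], [0, 0, 0]]]}}

```text
time: 2.8
ee_pos: [552.4, 182.6, 231.0]
tcp_rot: [-0.401, -3.115, -0.0]
force: [-0.7, 0.5, -0.2]
opening: 85.3
grasp_force: 0.0
```

```bash
python3 - <<'E'
from h import *
c=camera("wrist");cv2.imwrite("pics/w1.png",c["color"]);print(c["xyz"],c["K"],get_obs()["ee_pos"])
for t,z in (("gauge",115),("collar",91)):
    for b in boxes_of("wrist",t):print(t,b["pixel"],b["p"],at_z(c,b["pixel"],z,True))
E
```

```text
[482.48244065 199.98454791 374.4381032 ] [[371.64829954   0.         315.4649085 ]
 [  0.         371.64829954 237.02934692]
 [  0.           0.           1.        ]] [551.91201069 183.19554715 231.16104359]
gauge [221.6, 314.9] 0.69 [545.10517971 183.03692286 115.        ]
collar [211.9, 317.9] 0.76 [543.93702575 185.71897054  91.        ]
collar [318.9, 405.0] 0.71 [656.28779363 236.11558864  91.        ]
collar [304.1, 31.6] 0.48 [ 558.52922202 -138.71958381   91.        ]
```

View pics/w1.png

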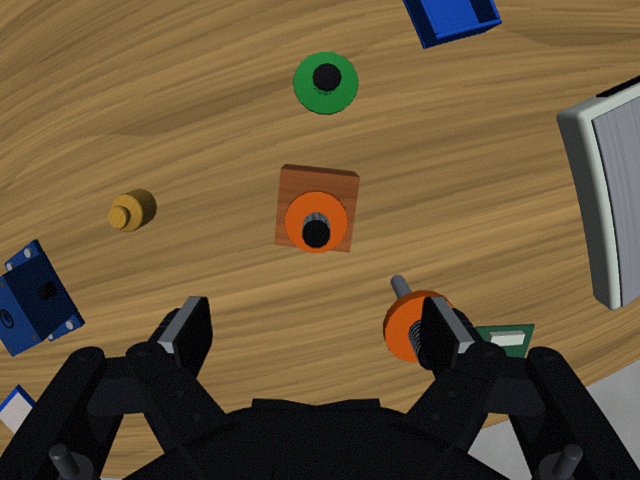

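```bash
python3 - <<'E'
from h import *
c=camera("wrist");im=c["color"]
s=im[205:255,295:340];m=(s.max(2)<40).astype(np.uint8)
n,l,st,ce=cv2.connectedComponentsWithStats(m);k=1+np.argmax(st[1:,4]);print(st[k],ce[k])
for px in ((205+ce[k][1],295+ce[k][0]),(234,316)): print(px,at_z(c,px,126,True),at_z(c,px,120,True))
# bore: seen near edge
print("bore",at_z(c,(318,7),85,True))
# stand top corners
for px in ((250,350),(244,275),(165,285),(175,358)):print(at_z(c,px,50,True))
# orange collar centroid, top face z96
s=im[180:260,270:360].astype(int);m=((s[...,2]>150)&(s[...,0]<60)).astype(np.uint8)
k=cv2.findNonZero(m);(x,y),r=cv2.minEnclosingCircle(k);print("collar",x+270,y+180,r,at_z(c,(y+180,x+270),94,True))
E
```

```text
[  7  16  27  27 583] [19.61578045 29.22813036]
(np.float64(234.22813036020582), np.float64(314.6157804459691)) [550.52217867 182.26901251 126.        ] [552.1852182  181.82072713 120.        ]
(234, 316) [550.60434253 183.24350203 126.        ] [552.2693638  182.81872073 120.        ]
bore [ 569.43796923 -204.71718614   85.        ]
[594.45472156 204.40785951  50.        ]
[571.47244484 138.95632812  50.        ]
[504.12288739 167.39054047  50.        ]
[528.67526622 227.19062208  50.        ]
collar 314.4735527038574 227.66656112670898 35.10440444946289 [554.19698503 181.11522327  94.        ]
```

Emit:
{"api": "servo_tool", "payload": {"rows": [[[0, 0, -0.9], [0, 0, 0]], [[0, 0, -0.9], [0, 0, 0]], [[0, 0, -0.9], [0, 0, 0]], [[0, 0, -0.9], [0, 0, 0]], [[0, 0, -0.9], [0, 0, 0]], [[0, 0, -0.78], [0, 0, 0]], [[0, 0, 0], [0, 0, 0]], [[0, 0, 0], [0, 0, 0]]]}}

```text
time: 3.8
ee_pos: [552.3, 183.5, 99.8]
tcp_rot: [0.398, 3.116, 0.0]
force: [0.3, -0.1, -0.0]
opening: 85.4
grasp_force: 0.0
```

Emit:
{"api": "servo_tool", "payload": {"rows": [[[0, 0, 0], [0, 0, 0]], [[0, 0, 0], [0, 0, 0]], [[0, 0, 0], [0, 0, 0]], [[0, 0, 0], [0, 0, 0]], [[0, 0, 0], [0, 0, 0]], [[0, 0, 0], [0, 0, 0]], [[0, 0, 0], [0, 0, 0]], [[0, 0, 0], [0, 0, 0]]], "hand": 1, "newtons": 60}}

```text
time: 4.6
ee_pos: [552.7, 182.9, 99.8]
tcp_rot: [0.399, 3.115, 0.0]
force: [-1.2, -1.3, 5.4]
opening: 17.1
grasp_force: 58.5
```

Emit:
{"api": "servo_tool", "payload": {"rows": [[[0, 0, 0], [0, 0, 0]], [[0, 0, 0], [0, 0, 0]], [[0, 0, 0], [0, 0, 0]]]}}

```text
time: 4.9
ee_pos: [552.8, 183.0, 99.8]
tcp_rot: [0.399, 3.115, 0.0]
force: [0.0, -1.5, 5.5]
opening: 17.3
grasp_force: 58.6
```

```bash
python3 - <<'E'
from h import *
c=camera("wrist");o=get_obs();print(o["opening"],o["force"],o["torque"],o["grasp_force"])
s=camera("scene")["color"][200:280,340:430]
i=c["color"][150:400,180:460]
im=np.zeros((500,800,3),np.uint8);im[:,:430]=cv2.resize(i,(430,500))[:,:];im[:328,430:799]=cv2.resize(s,(369,328),interpolation=2)
cv2.imwrite("pics/w2.png",im)
E
```

```text
16.954304002915492 [-0.81187686 -1.1568161   5.06447618] [-0.17887819  0.14911695  0.02116127] 58.56013298034668
```

View pics/w2.png

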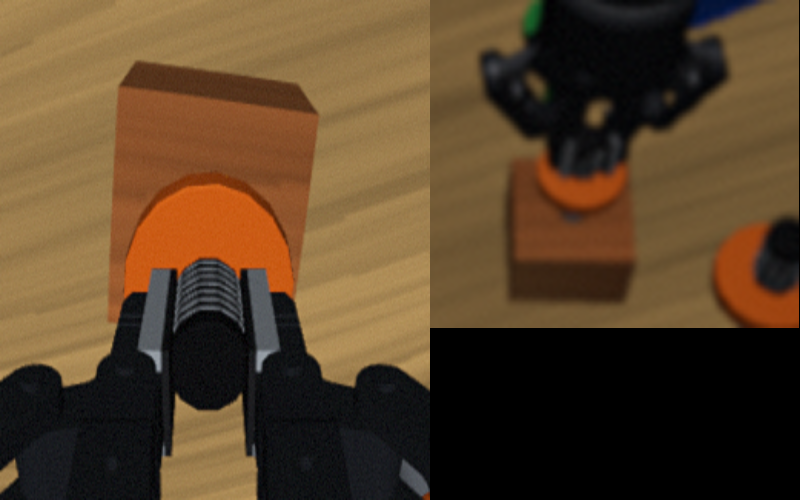

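Emit:
{"api": "servo_tool", "payload": {"rows": [[[0, 0, 0.4], [0, 0, 0]], [[0, 0, 0.8], [0, 0, 0]], [[0, 0, 0.8], [0, 0, 0]], [[0, 0, 0.8], [0, 0, 0]], [[0, 0, 0.8], [0, 0, 0]], [[0, 0, 0.8], [0, 0, 0]], [[0, 0, 0], [0, 0, 0]], [[0, 0, 0], [0, 0, 0]]]}}

```text
time: 5.8
ee_pos: [552.1, 182.9, 208.9]
tcp_rot: [-0.399, -3.116, 0.0]
force: [0.0, 0.1, -2.1]
opening: 17.4
grasp_force: 58.7
```

Emit:
{"api": "servo_tool", "payload": {"rows": [[[0.12, -0.6, 0], [0, 0, 0]], [[0.12, -0.97, 0], [0, 0, 0]], [[0.12, -0.97, 0], [0, 0, 0]], [[0.12, -0.97, 0], [0, 0, 0]], [[0.12, -0.97, 0], [0, 0, 0]], [[0.12, -0.97, 0], [0, 0, 0]], [[0.12, -0.97, 0], [0, 0, 0]], [[0.12, -0.97, 0], [0, 0, 0]], [[0.12, -0.97, 0], [0, 0, 0]], [[0.12, -0.97, 0], [0, 0, 0]], [[0.12, -0.97, 0], [0, 0, 0]], [[0.12, -0.97, 0], [0, 0, 0]]]}}

```text
time: 7.0
ee_pos: [587.4, -100.8, 207.7]
tcp_rot: [-0.4, -3.113, 0.0]
force: [-0.0, 0.5, -1.8]
opening: 16.8
grasp_force: 58.7
```

Emit:
{"api": "servo_tool", "payload": {"rows": [[[0.12, -0.97, 0], [0, 0, 0]], [[0.12, -0.97, 0], [0, 0, 0]], [[0.12, -0.97, 0], [0, 0, 0]], [[0.12, -0.7, 0], [0, 0, 0]], [[0, -0.6, 0], [0, 0, 0]], [[0, 0, 0], [0, 0, 0]], [[0, 0, 0], [0, 0, 0]], [[0, 0, 0], [0, 0, 0]]]}}

```text
time: 7.8
ee_pos: [600.3, -203.1, 209.3]
tcp_rot: [-0.398, -3.116, -0.001]
force: [-0.1, -0.1, -1.5]
opening: 17.0
grasp_force: 58.8
```

```bash
python3 - <<'E'
from h import *
c=camera("wrist");o=get_obs();print(o["ee_pos"],o["opening"],o["force"],o["torque"],c["xyz"])
i=c["color"][130:370,160:480]
cv2.imwrite("pics/w3.png",cv2.resize(i,(800,600),interpolation=2))
E
```

```text
[ 600.39720333 -203.02453018  209.40853241] 16.99722495552111 [ 0.50515331  0.86239614 -0.83219834] [ 0.0342138  -0.00103011  0.00490978] [ 530.22398817 -185.98139325  352.66217945]
```

View pics/w3.png

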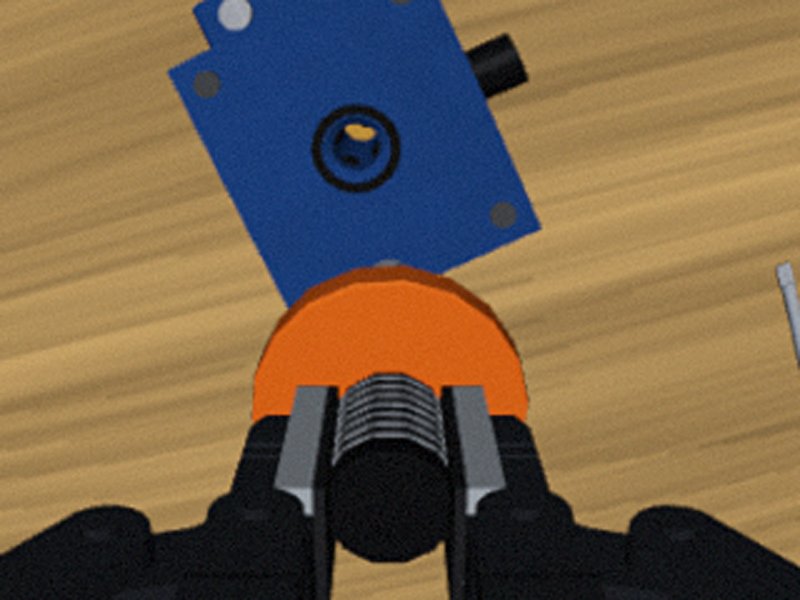

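```bash
python3 - <<'E'
from h import *
c=camera("wrist");o=get_obs();e=o["ee_pos"];im=c["color"]
s=im[165:215,280:325]
m=(s.max(2)<70).astype(np.uint8);ys,xs=np.nonzero(m);(x,y),r=cv2.minEnclosingCircle(cv2.findNonZero(m));print(x+280,y+165,r)
for p in ((189.2,302.4),(y+165,x+280)):print("bore",at_z(c,p,85,True))
for p in ((330,315.6),):print("head",at_z(c,p,e[2]+26,True)-e)
# collar circle fit on its top edge
g=im[225:300,255:380].astype(int);m=((g[...,2]>190)&(g[...,0]<60)).astype(np.uint8)
pts=[(np.nonzero(m[:,k])[0].min()+225,k+255) for k in range(m.shape[1]) if m[:,k].any()]
P=np.array([at_z(c,p,e[2]-4,True)[:2] for p in pts])
from scipy.optimize import least_squares
q=least_squares(lambda v:np.hypot(*(P-v).T)-25,e[:2],loss='soft_l1');print("collar c",q.x-e[:2],np.abs(q.fun).mean())
for n,px in (("top",None),("scene",None)):
    d=camera(n);print(n,at_z(d,(224.7,460.1),85) if n=="top" else at_z(d,(299.5,214),85))
    cv2.imwrite(f"pics/{n}3.png",d["color"])
E
```

```text
301.9354839324951 188.80645179748535 17.975252151489258
bore [ 569.32783693 -205.87296467   85.        ]
bore [ 568.96079719 -206.12513526   85.        ]
head [-2.48040894 -0.34761165 26.        ]
collar c [-1.40425604 -0.76392491] 0.2559701550535522
top [ 571.03083279 -206.02090851   85.        ]
scene [ 571.75857946 -203.00733637   85.        ]
```

Emit:
{"api": "servo_tool", "payload": {"rows": [[[-0.58, -0.05, 0], [0, 0, 0]], [[-0.59, -0.05, 0], [0, 0, 0]], [[0, 0, -0.4], [0, 0, 0]], [[0, 0, -0.4], [0, 0, 0]], [[0, 0, -0.4], [0, 0, 0]], [[0, 0, 0], [0, 0, 0]], [[0, 0, 0], [0, 0, 0]], [[0, 0, 0], [0, 0, 0]]]}}

```text
time: 8.8
ee_pos: [571.7, -206.6, 179.5]
tcp_rot: [0.399, 3.116, -0.0]
force: [-0.4, -0.2, -0.8]
opening: 17.1
grasp_force: 58.8
```

Emit:
{"api": "servo_tool", "payload": {"rows": [[[0, 0, -0.08], [0, 0, 0]], [[0, 0, -0.08], [0, 0, 0]], [[0, 0, -0.08], [0, 0, 0]], [[0, 0, 0], [0, 0, 0]]]}}

```text
time: 9.2
ee_pos: [571.0, -206.5, 173.0]
tcp_rot: [-0.399, -3.116, -0.0]
force: [-0.1, -0.0, -1.3]
opening: 17.2
grasp_force: 58.8
```

Emit:
{"api": "servo_tool", "payload": {"rows": [[[0, 0, -0.08], [0, 0, 0]], [[0, 0, -0.08], [0, 0, 0]], [[0, 0, 0], [0, 0, 0]]]}}

```text
time: 9.5
ee_pos: [570.9, -206.3, 168.9]
tcp_rot: [-0.399, -3.115, -0.001]
force: [0.3, 0.6, -1.6]
opening: 17.1
grasp_force: 58.8
```

Emit:
{"api": "servo_tool", "payload": {"rows": [[[0, 0, -0.08], [0, 0, 0]], [[0, 0, -0.08], [0, 0, 0]], [[0, 0, 0], [0, 0, 0]]]}}

```text
time: 9.8
ee_pos: [571.0, -206.4, 164.9]
tcp_rot: [-0.399, -3.115, -0.001]
force: [-0.4, 0.9, -2.2]
opening: 17.2
grasp_force: 58.7
```

Emit:
{"api": "servo_tool", "payload": {"rows": [[[0, 0, -0.08], [0, 0, 0]], [[0, 0, -0.08], [0, 0, 0]], [[0, 0, 0], [0, 0, 0]]]}}

```text
time: 10.1
ee_pos: [571.1, -206.5, 161.3]
tcp_rot: [-0.399, -3.116, -0.0]
force: [-1.4, 1.1, 0.0]
opening: 16.9
grasp_force: 58.9
```

Emit:
{"api": "servo_tool", "payload": {"rows": [[[0, 0, -0.08], [0, 0, 0]], [[0, 0, -0.08], [0, 0, 0]], [[0, 0, 0], [0, 0, 0]]]}}

```text
time: 10.4
ee_pos: [571.1, -206.5, 157.2]
tcp_rot: [-0.399, -3.116, -0.0]
force: [-0.2, 2.4, 0.2]
opening: 17.1
grasp_force: 59.1
```

Emit:
{"api": "servo_tool", "payload": {"rows": [[[0, 0, -0.08], [0, 0, 0]], [[0, 0, -0.08], [0, 0, 0]], [[0, 0, -0.08], [0, 0, 0]], [[0, 0, 0], [0, 0, 0]]]}}

```text
time: 10.8
ee_pos: [571.0, -206.5, 150.7]
tcp_rot: [-0.399, -3.116, -0.0]
force: [-1.2, 1.7, 0.5]
opening: 17.1
grasp_force: 59.1
```

Emit:
{"api": "servo_tool", "payload": {"rows": [[[0, 0.03, -0.08], [0, 0, 0]], [[0, 0, -0.1], [0, 0, 0]], [[0, 0, -0.1], [0, 0, 0]], [[0, 0, -0.1], [0, 0, 0]], [[0, 0, -0.1], [0, 0, 0]]]}}

```text
time: 11.3
ee_pos: [571.2, -205.9, 139.1]
tcp_rot: [0.399, 3.116, -0.0]
force: [0.0, -0.2, 1.1]
opening: 17.4
grasp_force: 59.1
```

Emit:
{"api": "servo_tool", "payload": {"rows": [[[0, 0, -0.08], [0, 0, 0]], [[0, 0, -0.08], [0, 0, 0]], [[0, 0, -0.08], [0, 0, 0]]]}}

```text
time: 11.6
ee_pos: [571.2, -205.8, 133.2]
tcp_rot: [0.399, 3.116, 0.0]
force: [-0.8, 0.7, 1.8]
opening: 17.0
grasp_force: 59.1
```

Emit:
{"api": "servo_tool", "payload": {"rows": [[[0, 0, -0.06], [0, 0, 0]], [[0, 0, 0], [0, 0, 0]]]}}

```text
time: 11.8
ee_pos: [571.0, -205.8, 131.3]
tcp_rot: [-0.399, -3.116, -0.0]
force: [-0.2, -0.2, -1.5]
opening: 17.2
grasp_force: 59.0
```

Emit:
{"api": "servo_tool", "payload": {"rows": [[[0, 0, -0.04], [0, 0, 0]], [[0, 0, -0.04], [0, 0, 0]]]}}

```text
time: 12.0
ee_pos: [571.2, -205.8, 129.9]
tcp_rot: [0.399, 3.116, 0.0]
force: [-0.2, 0.1, 1.8]
opening: 17.2
grasp_force: 59.0
```

Emit:
{"api": "servo_tool", "payload": {"rows": [[[0, 0, -0.04], [0, 0, 0]], [[0, 0, -0.04], [0, 0, 0]]]}}

```text
time: 12.2
ee_pos: [571.2, -205.8, 127.9]
tcp_rot: [0.399, 3.116, 0.0]
force: [-1.4, 0.3, 2.0]
opening: 16.7
grasp_force: 59.0
```

Emit:
{"api": "servo_tool", "payload": {"rows": [[[0, 0, -0.04], [0, 0, 0]], [[0, 0, -0.04], [0, 0, 0]]]}}

```text
time: 12.4
ee_pos: [571.2, -205.8, 125.8]
tcp_rot: [0.399, 3.116, 0.0]
force: [-0.8, 0.7, 1.7]
opening: 17.3
grasp_force: 59.0
```

Emit:
{"api": "servo_tool", "payload": {"rows": [[[0, 0, -0.04], [0, 0, 0]], [[0, 0, -0.04], [0, 0, 0]]]}}

```text
time: 12.6
ee_pos: [571.2, -205.8, 123.8]
tcp_rot: [0.399, 3.116, 0.0]
force: [-0.9, 0.3, 1.3]
opening: 17.2
grasp_force: 59.0
```

Emit:
{"api": "servo_tool", "payload": {"rows": [[[0, 0, -0.04], [0, 0, 0]], [[0, 0, -0.04], [0, 0, 0]]]}}

```text
time: 12.8
ee_pos: [571.2, -205.8, 121.8]
tcp_rot: [0.399, 3.116, 0.0]
force: [-1.2, 0.4, 1.0]
opening: 17.2
grasp_force: 59.0
```

Emit:
{"api": "servo_tool", "payload": {"rows": [[[0, 0, -0.04], [0, 0, 0]], [[0, 0, -0.04], [0, 0, 0]]]}}

```text
time: 13.0
ee_pos: [571.2, -205.8, 119.7]
tcp_rot: [-0.399, -3.116, -0.0]
force: [0.1, 0.0, 1.8]
opening: 16.8
grasp_force: 59.0
```

Emit:
{"api": "servo_tool", "payload": {"rows": [[[0, 0, -0.04], [0, 0, 0]], [[0, 0, -0.04], [0, 0, 0]]]}}

```text
time: 13.2
ee_pos: [571.2, -205.8, 117.7]
tcp_rot: [0.399, 3.116, 0.0]
force: [-1.0, 0.6, 0.8]
opening: 17.0
grasp_force: 59.0
```

Emit:
{"api": "servo_tool", "payload": {"rows": [[[0, 0, -0.04], [0, 0, 0]], [[0, 0, -0.03], [0, 0, 0]]]}}

```text
time: 13.4
ee_pos: [571.2, -205.8, 116.0]
tcp_rot: [-0.399, -3.116, -0.0]
force: [0.8, 0.5, 1.3]
opening: 17.2
grasp_force: 59.0
```

Emit:
{"api": "servo_tool", "payload": {"rows": [[[0, 0, -0.03], [0, 0, 0]], [[0, 0, -0.03], [0, 0, 0]]]}}

```text
time: 13.6
ee_pos: [571.2, -205.8, 114.6]
tcp_rot: [0.399, 3.116, 0.0]
force: [-0.8, 0.8, 1.9]
opening: 17.2
grasp_force: 59.1
```

Emit:
{"api": "servo_tool", "payload": {"rows": [[[0, 0, -0.03], [0, 0, 0]], [[0, 0, -0.03], [0, 0, 0]]]}}

```text
time: 13.8
ee_pos: [571.2, -205.8, 113.2]
tcp_rot: [0.399, 3.116, 0.0]
force: [-1.3, 0.3, 3.2]
opening: 16.9
grasp_force: 59.2
```

Emit:
{"api": "servo_tool", "payload": {"rows": [[[0, 0, -0.03], [0, 0, 0]], [[0, 0, -0.03], [0, 0, 0]]]}}

```text
time: 14.0
ee_pos: [571.3, -205.8, 112.5]
tcp_rot: [0.399, 3.115, -0.0]
force: [-3.0, 1.9, 11.3]
opening: 17.0
grasp_force: 59.8
```

Emit:
{"api": "servo_tool", "payload": {"rows": [[[0, 0, -0.03], [0, 0, 0]], [[0, 0, -0.02], [0, 0, 0]]]}}

```text
time: 14.2
ee_pos: [571.4, -205.8, 112.3]
tcp_rot: [0.399, 3.115, -0.0]
force: [-4.3, 1.3, 14.8]
opening: 17.0
grasp_force: 60.2
```

Emit:
{"api": "servo_tool", "payload": {"rows": [[[0, 0, 0.04], [0, 0, 0]], [[0, 0, 0], [0, 0, 0]], [[0, 0, 0], [0, 0, 0]]]}}

```text
time: 14.5
ee_pos: [571.3, -205.8, 112.5]
tcp_rot: [0.399, 3.115, -0.0]
force: [-2.5, 0.8, 8.8]
opening: 17.4
grasp_force: 59.8
```

Emit:
{"api": "servo_tool", "payload": {"rows": [[[0, 0, 0.016], [0, 0, 0]], [[0, 0, 0], [0, 0, 0]]]}}

```text
time: 14.7
ee_pos: [571.3, -205.8, 112.5]
tcp_rot: [0.399, 3.115, -0.0]
force: [-1.7, 1.2, 6.4]
opening: 16.9
grasp_force: 59.7
```

Emit:
{"api": "servo_tool", "payload": {"rows": [[[0, 0, 0], [0, 0, 0]], [[0, 0, 0], [0, 0, 0]], [[0, 0, 0], [0, 0, 0]], [[0, 0, 0], [0, 0, 0]], [[0, 0, 0], [0, 0, 0]]], "hand": 0.3, "newtons": 40}}

```text
time: 15.2
ee_pos: [571.2, -205.8, 111.5]
tcp_rot: [-0.399, -3.116, -0.0]
force: [0.4, -0.4, 0.4]
opening: 30.2
grasp_force: 0.0
```

```bash
python3 - <<'E'
from h import *
c=camera("wrist");s=camera("scene");o=get_obs();print(o["ee_pos"],o["opening"],o["force"])
i=c["color"][150:390,180:460]
im=np.zeros((480,800,3),np.uint8);im[:,:430]=cv2.resize(i,(430,480));im[:360,440:]=cv2.resize(s["color"][240:330,170:260],(360,360),interpolation=2)
cv2.imwrite("pics/w4.png",im)
E
```

```text
[ 571.18373483 -205.82477599  111.61168737] 29.46197133923784 [0.56324877 0.22877683 0.09748146]
```

View pics/w4.png

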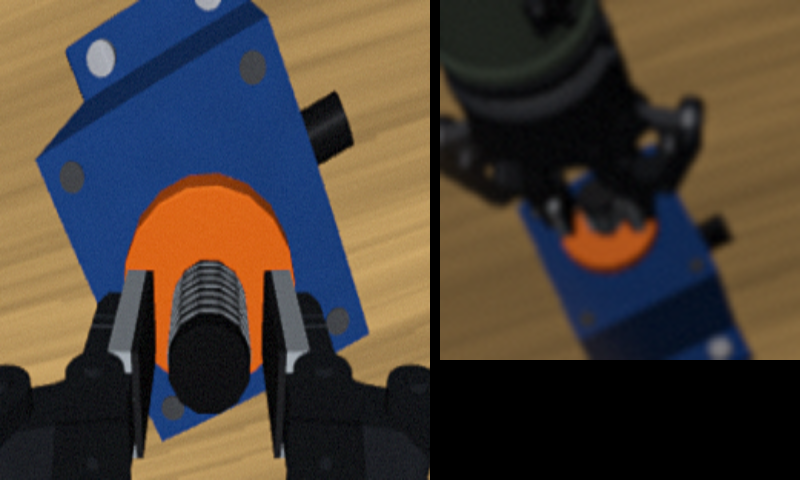

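The gauge stands in the housing bore. Its head sits centred between the open fingers (wrist crop about (350, 209)), and the collar is still above the face. Next I slide the collar down.

Emit:
{"api": "servo_tool", "payload": {"rows": [[[0, 0, -0.06], [0, 0, 0]], [[0, 0, -0.06], [0, 0, 0]], [[0, 0, -0.04], [0, 0, 0]]]}}

```text
time: 15.6
ee_pos: [571.1, -205.7, 107.5]
tcp_rot: [-0.399, -3.116, -0.0]
force: [0.0, -0.6, -0.2]
opening: 30.1
grasp_force: 0.0
```

Emit:
{"api": "servo_tool", "payload": {"rows": [[[0, 0, -0.06], [0, 0, 0]], [[0, 0, -0.06], [0, 0, 0]]]}}

```text
time: 15.8
ee_pos: [571.2, -205.8, 104.7]
tcp_rot: [0.399, 3.116, 0.0]
force: [-0.0, 0.0, 3.0]
opening: 29.9
grasp_force: 1.4
```

Emit:
{"api": "servo_tool", "payload": {"rows": [[[0, 0, -0.06], [0, 0, 0]], [[0, 0, -0.06], [0, 0, 0]]]}}

```text
time: 16.0
ee_pos: [571.3, -205.8, 102.0]
tcp_rot: [0.399, 3.116, -0.0]
force: [-0.6, 0.5, 3.5]
opening: 29.9
grasp_force: 1.4
```

Emit:
{"api": "servo_tool", "payload": {"rows": [[[0, 0, -0.06], [0, 0, 0]], [[0, 0, -0.06], [0, 0, 0]]]}}

```text
time: 16.2
ee_pos: [571.3, -205.8, 98.8]
tcp_rot: [0.399, 3.116, 0.0]
force: [-1.0, 0.7, 3.1]
opening: 29.9
grasp_force: 1.4
```

Emit:
{"api": "servo_tool", "payload": {"rows": [[[0, 0, -0.04], [0, 0, 0]], [[0, 0, -0.04], [0, 0, 0]]]}}

```text
time: 16.4
ee_pos: [571.2, -205.8, 96.7]
tcp_rot: [0.399, 3.116, 0.0]
force: [0.2, 0.5, 3.4]
opening: 29.4
grasp_force: 1.4
```

Emit:
{"api": "servo_tool", "payload": {"rows": [[[0, 0, -0.04], [0, 0, 0]], [[0, 0, -0.04], [0, 0, 0]]]}}

```text
time: 16.6
ee_pos: [571.2, -205.8, 94.7]
tcp_rot: [0.399, 3.116, 0.0]
force: [-1.6, 0.2, 3.3]
opening: 30.0
grasp_force: 1.5
```

Emit:
{"api": "servo_tool", "payload": {"rows": [[[0, 0, -0.03], [0, 0, 0]], [[0, 0, -0.03], [0, 0, 0]]]}}

```text
time: 16.8
ee_pos: [571.2, -205.8, 94.6]
tcp_rot: [0.399, 3.116, -0.0]
force: [-3.8, 1.7, 14.2]
opening: 29.6
grasp_force: 7.0
```

Emit:
{"api": "servo_tool", "payload": {"rows": [[[0, 0, 0.02], [0, 0, 0]], [[0, 0, 0], [0, 0, 0]], [[0, 0, 0], [0, 0, 0]], [[0, 0, 0.1], [0, 0, 0]], [[0, 0, 0.1], [0, 0, 0]], [[0, 0, 0], [0, 0, 0]]]}}

```text
time: 17.4
ee_pos: [571.3, -205.9, 98.7]
tcp_rot: [0.399, 3.116, -0.0]
force: [0.3, -1.1, -0.6]
opening: 29.8
grasp_force: 0.0
```

Emit:
{"api": "servo_tool", "payload": {"rows": [[[0, 0, 0], [0, 0, 0]], [[0, 0, 0], [0, 0, 0]], [[0, 0, 0], [0, 0, 0]], [[0, 0, 0.4], [0, 0, 0]], [[0, 0, 0.8], [0, 0, 0]], [[0, 0, 0.8], [0, 0, 0]], [[0, 0, 0.8], [0, 0, 0]], [[0, 0, 0.8], [0, 0, 0]], [[0, 0, 0], [0, 0, 0]], [[0, 0, 0], [0, 0, 0]]], "hand": -0.4}}

```text
time: 18.4
ee_pos: [571.1, -205.8, 189.0]
tcp_rot: [0.399, 3.115, -0.0]
force: [-0.3, -0.4, 0.1]
opening: 59.9
grasp_force: 0.0
```

```bash
python3 - <<'E'
from h import *
c=camera("wrist");s=camera("scene");o=get_obs();print(o["ee_pos"],o["opening"],o["force"])
i=c["color"][100:340,180:460]
im=np.zeros((480,800,3),np.uint8);im[:,:430]=cv2.resize(i,(430,480));im[:360,440:]=cv2.resize(s["color"][240:330,170:260],(360,360),interpolation=2)
cv2.imwrite("pics/w5.png",im)
E
```

```text
[ 570.50171312 -205.53182396  187.61543525] 60.01576833882588 [ 0.45913151  0.46946923 -0.44019479]
```

View pics/w5.png

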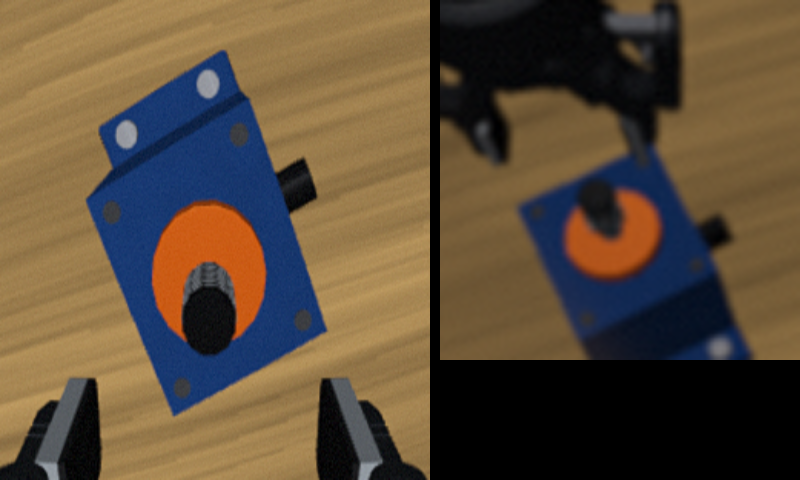

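The gauge stands upright in the housing and its collar lies flat on the blue face (wrist crop (272, 209)). The gripper is clear, so I hand it in.

```bash
python3 -c "
from rig import finish_job
print(finish_job())"
```

```text
the job is handed in; nothing more can be done
None
```

The gauge stands bottomed in the housing bore with its collar flat on the top face, and the job is handed in with no verdict shown. I pressed a little past the 12 N guide twice, reaching about 15 N at the hard stop and about 14 N when the collar met the face.

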